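# Open a bathroom valve whose cap may have either thread hand

## Task

The cap of the left-hand valve (on the robot's left) has to come off so that its cartridge can be changed: first swing its clamp lever fully open, about a quarter turn, then loosen the cap - nobody knows its thread hand, so try both ways - and lift it straight up, level, about ten centimetres above its seat. Finish while still holding the cap there in the gripper, above its valve and still, with the lever left open. Leave the right-hand valve with its lever and cap, and everything else on the counter, as they are.

Things in the scene. Friction and masses are not known exactly. Their poses are not given: they have to be found in the camera images.
- valve_a: one of two outwardly identical brass valve blocks fixed to the table, one with a right-hand and one with a left-hand thread; valve_a may be the left-hand one (y > 0) or the right-hand one (y < 0). 84 x 90 mm, top face 45 mm high, pipe stubs on its -x and +y sides. Origin: centre of its underside, on the cap's axis, z up; its x axis leads from the cap to the lever's fork.
- cap_a: loose steel cap on valve_a, about 140 g, 52 mm across, 28 mm high, grip bar on top. Origin: centre of its underside; seated 45 mm above the table, x along the valve's x. Hidden coarse thread: the wrong way it stops hard within 0.15 rad; the right way it turns easily, does not rise, and lifts off once turned 1.2 to 2.1 rad (1.4 is best). Stays where turned if let go, so it can be regripped.
- cap_a_bar (a point): centre of the straight grip bar across the top of cap_a, 41 mm above the cap's origin: 60 mm long along the cap's x axis (4 mm over the rim at each end), 14 mm thick along y, 26 mm high (28 to 54 mm above the origin).
- lever_a (a joint): angle (rad) of valve_a's clamp lever about its vertical hinge. 0 = shut: arm along the valve's +y, fork straddling the +x end of the grip bar, so the cap cannot turn. Grows as the arm swings clockwise from above, away from the cap; pi/2: arm along the valve's +x; stop at 1.7. Starts at 0 to 0.06. Stiff (0.06 N m), stays where left.
- valve_a_pivot (a point): point on the hinge axis of lever_a, at the height of the block's top (45 mm): at x = +37, y = -48 mm in the valve's frame, on a 30 x 30 mm ear at the block's side. The lever's arm is 81 to 91 mm above the table, on a 12 mm post.
- lever_a_peg (a point): top centre of the upright round black finger peg at the free end of lever_a's arm: 12 mm across, 37 mm tall above the arm, top 128 mm above the table, 80 mm from the hinge axis.
- valve_b: one of two outwardly identical brass valve blocks fixed to the table, one with a right-hand and one with a left-hand thread; valve_b may be the left-hand one (y > 0) or the right-hand one (y < 0). 84 x 90 mm, top face 45 mm high, pipe stubs on its -x and +y sides. Origin: centre of its underside, on the cap's axis, z up; its x axis leads from the cap to the lever's fork.
- cap_b: loose steel cap on valve_b, about 140 g, 52 mm across, 28 mm high, grip bar on top. Origin: centre of its underside; seated 45 mm above the table, x along the valve's x. Hidden coarse thread: the wrong way it stops hard within 0.15 rad; the right way it turns easily, does not rise, and lifts off once turned 1.2 to 2.1 rad (1.4 is best). Stays where turned if let go, so it can be regripped.
- cap_b_bar (a point): centre of the straight grip bar across the top of cap_b, 41 mm above the cap's origin: 60 mm long along the cap's x axis (4 mm over the rim at each end), 14 mm thick along y, 26 mm high (28 to 54 mm above the origin).
- lever_b (a joint): angle (rad) of valve_b's clamp lever about its vertical hinge. 0 = shut: arm along the valve's +y, fork straddling the +x end of the grip bar, so the cap cannot turn. Grows as the arm swings clockwise from above, away from the cap; pi/2: arm along the valve's +x; stop at 1.7. Starts at 0 to 0.06. Stiff (0.06 N m), stays where left.
- valve_b_pivot (a point): point on the hinge axis of lever_b, at the height of the block's top (45 mm): at x = +37, y = -48 mm in the valve's frame, on a 30 x 30 mm ear at the block's side. The lever's arm is 81 to 91 mm above the table, on a 12 mm post.
- lever_b_peg (a point): top centre of the upright round black finger peg at the free end of lever_b's arm: 12 mm across, 37 mm tall above the arm, top 128 mm above the table, 80 mm from the hinge axis.
- soap_dish: white ceramic soap dish with soap, 110 x 75 x 27 mm; origin at its underside (lies or stands on the table). Leave alone.
- wrench: steel wrench, 150 mm long, lying flat; origin under the middle; origin at its underside (lies or stands on the table). Leave alone.
- tumbler: white ceramic tumbler, 72 mm across, 95 mm high, with a toothbrush standing in it to 170 mm; origin at its underside (lies or stands on the table). Leave alone.
- cartridge: new white valve cartridge, 34 mm across, 65 mm high, upright; origin at its underside (lies or stands on the table). Leave alone.
- lotion: white bottle, 60 mm across, 160 mm high; origin at its underside (lies or stands on the table). Leave alone.
- jar: jar, 68 mm across, 60 mm high; origin at its underside (lies or stands on the table). Leave alone.
- screwdriver: screwdriver, lying flat; origin at its underside (lies or stands on the table). Leave alone.
- seal_ring: black rubber ring, 48 mm across, 6 mm high, lying flat; origin at its underside (lies or stands on the table). Leave alone.
Things that resemble listed ones, but are neither listed nor needed, are in the scene too. Leave any orange or yellow look-alike of the cap_b alone.

How it is judged:
By the outcome, as a careful person would: the job done as asked, in the order asked, and still so for the second after the job is handed in, while the arm keeps its last pose, push and grip.
It also fails if it takes over 70 s, if anything falls off the work surface, if the arm or the gripper's body presses on something with over 40 N, if the wrist force passes 120 N, or if a joint passes its speed limit or range.

## Robot

A 6-joint arm with a two-finger parallel gripper is mounted at the origin on the work surface. World frame = base frame: x ahead of the robot, y to its left, z up, the work surface at z = 0. Lengths are in m, angles in rad, forces in N, time in s.
With the tool pointing down it reaches from about 0.25 to 0.775 m from the base axis. Payload 4 kg.
Tool frame: the origin (TCP) lies midway between the tips of the shut fingers; the grasp point (between the pads) lies 19 mm behind it (robot.hold_point_z is the distance from the TCP to the grasp point, in m); z points along the fingers, y is the line along which they close (so a half turn about z gives the same grasp; the last joint's range is limited). The gripper opens to 94 mm and grips with 3 to 60 N. Pads are 16 mm wide; open, the fingers measure 119 mm over their backs; the gripper's body (75 mm by 177 mm) begins 78 mm behind the grasp point.
Start: joints at [-1.334, 0.087, 1.371, -0, 1.684, -0.103], TCP at [0.183, -0.519, 0.206] pointing down, gripper open.
Joint ranges: [-3.1, 3.1], [-0.76, 2.03], [0.27, 2.55], [-1.08, 4.22], [0.17, 2.65], [-2.57, 2.57]. Speed limits (rad/s): [2.79, 2.79, 3.14, 3.14, 3.14, 3.14].

## Interface

Orientations are given as [roll, pitch, yaw] about the fixed x, y, z axes, in that order (R = Rz(yaw) Ry(pitch) Rx(roll)).
In Python, from bench import readout, imaging, robot gives the robot as it stands.
- The arm moves only by the tool carry_out, never from a script. Its argument "motion" is text: rows parted by semicolons, each of 7 numbers parted by spaces: the shift along the tool's x, y, z each as a share of 200 mm, from -1 to 1, then the turn, a rotation vector about the tool's x, y, z each as a share of 120 degrees, from -1 to 1, then the opening, from 0 (shut) to 1 (fully open). A call has 1 to 12 rows; each row shifts and turns the commanded pose from where the row before left it, along the tool's axes as they then stand; what a row does not reach is not made up. A row lasts 1/8 s, in which the tool goes at most 62.5 mm and 10.7 degrees, less where a joint would pass 70% of its speed; a pose out of reach is approached as far as the arm can. A call with a number of a shift or a turn outside -1 to 1 is refused whole. A call with a gripper value outside its range is refused whole. The fingers move at their own pace and stop on an object; the grip force is fixed at half the most. Time passes only in rows, so rows that do not move let the fingers close. It gives the time, the measured TCP pose, the force, the opening and the grip force at its end, in the units of the state.
- readout.get_obs(): the state, without advancing time (a new reading comes with each control period).
- imaging.snapshot(name): name is "scene" or "top" or "wrist"; returns a dict with "pixels" (480x640x3 uint8, red, green, blue), "fx", "fy", "cx", "cy" (pixels), "R" (3x3) and "t" (3): a world point X has camera coordinates R X + t. Camera axes: x right, y down, z forward; pixel columns grow to the right and rows downward; lengths in m; the calibration is good to about 2 mm. A picture is of the moment at which its call begins. There is no depth.
- robot.close_job(): hands the job in; it is judged then, once.
The state is a dict: "time": time; "joint_positions": joint angles; "qvel": joint speeds; "joint_torque": joint torques, N m; "tool_pos": TCP position; "ee_rot": TCP orientation; "wrist_force": force on the tool from outside, world axes, zero at the start; "wrist_torque": the same for the moment, N m; "width": finger opening in m; "finger_force": force on a finger pad.
Only numpy, scipy, OpenCV 4.12 (cv2) and the standard library are available. Lean on these libraries where they do the work, as an engineer would, in place of code of your own. Each camera call takes 0.05 s, during which the arm holds its last target. There are 200 camera calls.

## Working session

There is one attempt and no reset: what is moved stays moved. The work goes in short steps, Python scripts to look and compute and a tool call to move; the robot and the scene stay as the last step left them, time stands still between calls to the robot, and variables do not carry over. Pictures are saved under pics/ and viewed, at most 10 in all, crops included, and the job is handed in when it is done.

Besides the shell and the picture viewer there is one more tool, called after ">>>" as name(argument=value, ...) on one line, values as JSON. carry_out: Moves the arm, as the interface text tells. Its arguments: {"type":"object","properties":{"motion":{"type":"string"}},"required":["motion"]}

```bash
mkdir -p pics; ls; cat > h.py <<'E'
import numpy as np, cv2, pickle
from bench import readout, imaging, robot
def snap(n,f):
    s=imaging.snapshot(n); cv2.imwrite(f'pics/{f}.png',s['pixels'][:,:,::-1]); pickle.dump(s,open(f'pics/{f}.pkl','wb')); return s
def load(f): return pickle.load(open(f'pics/{f}.pkl','rb'))
def proj(s,X):
    c=np.asarray(s['R'])@np.asarray(X,float)+np.asarray(s['t']); return np.array([s['fx']*c[0]/c[2]+s['cx'],s['fy']*c[1]/c[2]+s['cy']])
def ray(s,uv):
    R=np.asarray(s['R']); d=R.T@np.array([(uv[0]-s['cx'])/s['fx'],(uv[1]-s['cy'])/s['fy'],1]); return -R.T@np.asarray(s['t']),d
def atz(s,uv,z):
    o,d=ray(s,uv); return o+d*(z-o[2])/d[2]
def tri(obs):
    A=np.zeros((3,3));b=np.zeros(3);L=[]
    for s,uv in obs:
        o,d=ray(s,uv); d=d/np.linalg.norm(d); P=np.eye(3)-np.outer(d,d); A+=P;b+=P@o;L.append((o,P))
    X=np.linalg.solve(A,b); return X,[np.linalg.norm(P@(X-o))*1e3 for o,P in L]
E
python3 - <<'E'
from h import *
a=snap('scene','s0');b=snap('top','t0');print(readout.get_obs())
for s in(a,b):print(-np.array(s['R']).T@s['t'],s['fx'])
E
```

```text
pics
{'time': 0.1, 'joint_positions': array([-1.33411908e+00,  8.78888295e-02,  1.37207821e+00,  2.55062328e-05,
        1.68360011e+00, -1.03110391e-01]), 'qvel': array([-0.00125705, -0.0009527 , -0.0029218 ,  0.00019497, -0.00035566,
       -0.00142501]), 'joint_torque': array([ 2.11690094e-03, -3.41252875e+01, -3.03301907e+01,  7.19053578e-02,
        3.04252363e-02, -9.89181558e-05]), 'tool_pos': array([ 0.18319186, -0.51807933,  0.20442963]), 'ee_rot': array([-3.13963125e+00, -2.28445674e-04,  3.39790257e-01]), 'wrist_force': array([-0.57457778, -0.07764782,  0.17029091]), 'wrist_torque': array([ 0.02029301, -0.0261103 , -0.04952951]), 'finger_force': 0.0, 'width': 0.09421567962492482}
[0.85663253 0.55677254 0.83273402] 478.0675694929102
[0.32066812 0.01971604 1.42154496] 569.7411849375899
```

View pics/s0.png

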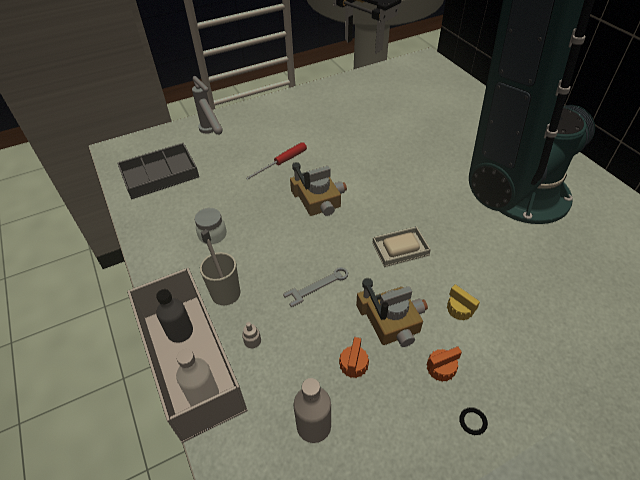

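View pics/t0.png

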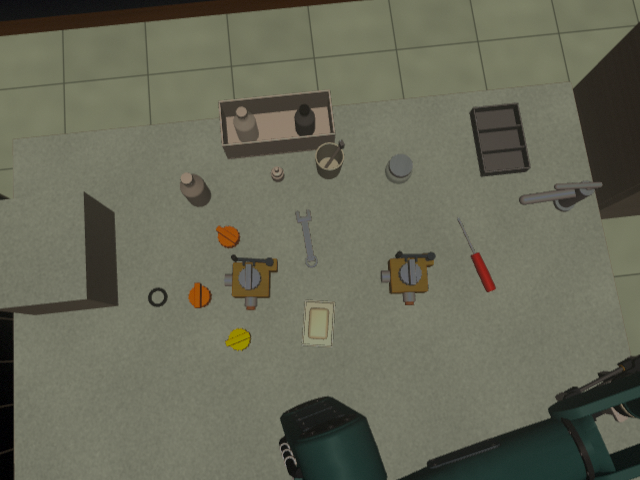

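```bash
python3 - <<'E'
from h import *
a=load('s0')['pixels'];b=load('t0')['pixels']
c=cv2.resize(a[265:355,345:435],None,fx=6,fy=6,interpolation=2)[:,:400*2]
d=cv2.resize(b[245:320,215:290],None,fx=7.2,fy=7.2,interpolation=2)
im=np.hstack([cv2.resize(c,(400,400)),cv2.resize(d,(400,400))])
cv2.imwrite('pics/c0.png',im[:,:,::-1])
E
```

```text
(no output)
```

View pics/c0.png

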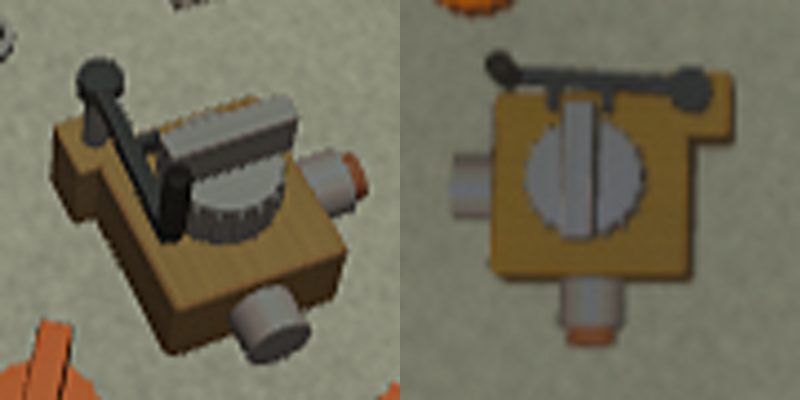

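```bash
python3 - <<'E'
from h import *
a=load('s0');b=load('t0')
S=lambda u,v:(a,(345+u*.225,265+v*.225)); T=lambda u,v:(b,(215+(u-400)*.1875-.4,245+v*.1875-.4))
for n,p,q in [('bar top',(228,125),(578,167)),('peg top',(175,172),(497,62)),('bar near end',(168,150),(578,98)),('bar far end',(288,97),(579,236)),('hub',(100,77),(691,88))]:
    print(n,tri([S(*p),T(*q)]))
for n,q in [('blk TL',(496,95)),('BL',(492,276)),('BR',(690,276)),('ear',(733,72)),('ear2',(733,142)),]: print(n,atz(*T(*q),.045))
for n,q in [('other bar top',(409,271))]: print(n,atz(b,q,.099))
E
```

```text
bar top (array([0.50440099, 0.15513582, 0.09738916]), [np.float64(0.2282160463147404), np.float64(0.228216046314722)])
peg top (array([0.5497958 , 0.18201493, 0.1287973 ]), [np.float64(0.6208059264144938), np.float64(0.6208059264146021)])
bar near end (array([0.53404972, 0.15317915, 0.09720343]), [np.float64(1.263824919175343), np.float64(1.2638249191753932)])
bar far end (array([0.47453887, 0.15662196, 0.09944444]), [np.float64(0.5114737113533074), np.float64(0.5114737113532702)])
hub (array([0.53509464, 0.10313948, 0.08888565]), [np.float64(0.165851424361762), np.float64(0.1658514243616719)])
blk TL [0.54898279 0.19469103 0.045     ]
BL [0.46685748 0.20326877 0.045     ]
BR [0.45690004 0.11438493 0.045     ]
ear [0.5475184  0.08595283 0.045     ]
ear2 [0.51539434 0.08911265 0.045     ]
other bar top [ 0.47397131 -0.22016045  0.099     ]
```

Candidates: left valve cap, top (250,277); right valve cap (410,272); orange look-alikes (228,237) and (200,295); yellow one (238,339). I choose the steel cap at (250,277). In the crop it has the lever shut along its far side, with the peg at top (234,257) and scene (384,304).

```bash
cat >> h.py <<'E'
from scipy.spatial.transform import Rotation as Ro
def plan(pos,yaw=None):
    o=readout.get_obs(); R=Ro.from_euler('xyz',o['ee_rot']); p=o['tool_pos']
    print('p',p.round(4),'rpy',o['ee_rot'].round(3),'w',round(o['width'],4),'ff',o['finger_force'],'F',o['wrist_force'].round(1),'j6',o['joint_positions'][5].round(2),'t',o['time'])
    print('shift share',(R.inv().apply(np.asarray(pos)-p)/.2).round(4))
    if yaw is not None: print('turn share',((R.inv()*Ro.from_euler('xyz',[np.pi,0,yaw])).as_rotvec()/np.radians(120)).round(4))
E
python3 -c "
from h import *
plan([.53,.13,.27],1.388)"
```

```text
p [ 0.1832 -0.5181  0.2044] rpy [-3.14 -0.    0.34] w 0.0942 ff 0.0 F [-0.6 -0.1  0.2] j6 -0.1 t 0.1
shift share [ 2.715  -2.4778 -0.3224]
turn share [-0.0008 -0.0006 -0.5005]
```

>>> carry_out(motion="0.12 -0.11 -0.04 0 0 0 0.6;0.12 -0.11 -0.04 0 0 0 0.6;0.12 -0.11 -0.04 0 0 0 0.6;0.12 -0.11 -0.04 0 0 0 0.6;0.12 -0.11 -0.04 0 0 0 0.6;0.12 -0.11 -0.04 0 0 0 0.6;0.12 -0.11 -0.04 0 0 0 0.6;0.12 -0.11 -0.04 0 0 0 0.4;0.12 -0.11 0 0 0 0 0.4;0.12 -0.11 0 0 0 0 0.4;0.12 -0.11 0 0 0 0 0.4;0.12 -0.11 0 0 0 0 0.4")

```text
time: 1.6
tool_pos: [0.367, -0.1725, 0.269]
ee_rot: [-3.141, 0.0, 0.34]
wrist_force: [0.5, 0.6, -1.0]
width: 0.0374
finger_force: 0.0
```

>>> carry_out(motion="0.12 -0.11 0 0 0 0 0.4;0.12 -0.11 0 0 0 0 0.4;0.12 -0.11 0 0 0 0 0.4;0.12 -0.11 0 0 0 0 0.4;0.12 -0.11 0 0 0 0 0.4;0.12 -0.11 0 0 0 0 0.4;0.12 -0.11 0 0 0 0 0.4;0.12 -0.11 0 0 0 0 0.4;0.12 -0.11 0 0 0 0 0.4;0.12 -0.11 0 0 0 0 0.4;0 0 0 0 0 0 0.4;0 0 0 0 0 0 0.4")

```text
time: 3.1
tool_pos: [0.5194, 0.1133, 0.269]
ee_rot: [3.141, 0.001, 0.34]
wrist_force: [0.3, -0.2, 0.6]
width: 0.0377
finger_force: 0.0
```

>>> carry_out(motion="0 0 0 0 0 -0.07 0.4;0 0 0 0 0 -0.07 0.4;0 0 0 0 0 -0.07 0.4;0 0 0 0 0 -0.07 0.4;0 0 0 0 0 -0.07 0.4;0 0 0 0 0 -0.07 0.4;0 0 0 0 0 -0.07 0.4;0 0 0 0 0 0 0.4;0 0 0 0 0 0 0.4")

```text
time: 4.22
tool_pos: [0.5196, 0.1131, 0.2696]
ee_rot: [3.141, 0.0, 1.363]
wrist_force: [-0.0, 0.5, 1.4]
width: 0.0376
finger_force: 0.0
```

```bash
python3 -c "
from h import *
plan([.55,.182,.17],1.388)
s=snap('wrist','w1')
print(-np.array(s['R']).T@s['t'],s['fx'])
for X in ([.55,.182,.128],[.504,.155,.099],[.535,.103,.091]): print(proj(s,X))"
```

```text
p [0.5196 0.1131 0.2696] rpy [3.141 0.    1.363] w 0.0376 ff 0.0 F [-0.   0.5  1.4] j6 0.32 t 4.225
shift share [0.3685 0.0774 0.4981]
turn share [ 0.0002  0.0001 -0.0119]
[0.53471581 0.18778357 0.44871325] 408.9757527626337
[336.08280343 130.1467965 ]
[287.38473392 173.58345938]
[334.61297154 222.48589261]
```

View pics/w1.png

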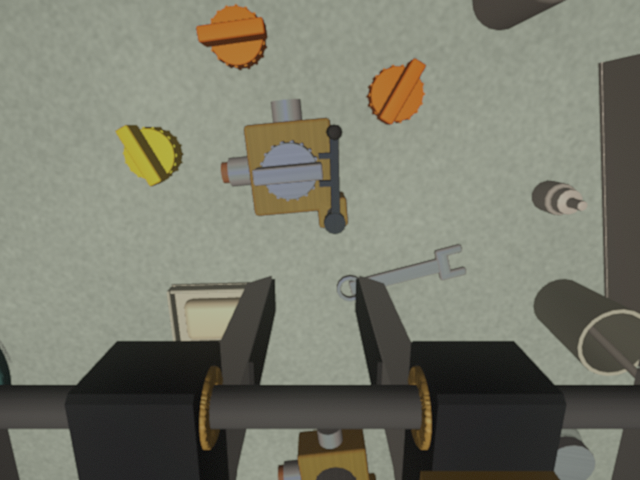

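The wrist view matches the predictions to within 2 px: peg (334,132), bar centre (288,174), hub (335,222).

```bash
python3 -c "
from h import *
s=load('w1');a=load('s0');b=load('t0')
S=lambda u,v:(a,(345+u*.225,265+v*.225)); T=lambda u,v:(b,(215+(u-400)*.1875-.4,245+v*.1875-.4))
print(tri([S(175,172),T(497,62),(s,(334.5,131.5))]))
print(tri([S(228,125),T(578,167),(s,(288,174))]))
p=atz(s,(254,178),.099);q=atz(s,(322,170.5),.099);print(p,q,np.arctan2(*(q-p)[1::-1]))
p=atz(s,(334,132),.128);q=atz(s,(335,222),.091);print(p,q,np.arctan2(*(p-q)[1::-1]),np.linalg.norm((p-q)[:2]))
p=atz(s,(244,126),.045);q=atz(s,(255,216),.045);print(np.arctan2(*(p-q)[1::-1])-np.pi/2)
plan([.55,.182,.15],1.388)
"
```

```text
(array([0.54934117, 0.18168491, 0.12835961]), [np.float64(0.7772046044662265), np.float64(0.7994020852202309), np.float64(0.8287009957034389)])
(array([0.50433745, 0.1548567 , 0.09729544]), [np.float64(0.3979575970030084), np.float64(0.27221961881614387), np.float64(0.469960260699604)])
[0.47533081 0.15722757 0.099     ] [0.53330421 0.15147229 0.099     ] -0.09895018314636936
[0.54819014 0.18099158 0.128     ] [0.53542642 0.10336687 0.091     ] 1.4078259849568155 0.07866707286424607
-0.12697280867993332
p [0.5197 0.1133 0.2696] rpy [3.141 0.    1.364] w 0.0377 ff 0.0 F [ 0.5 -0.5  0.5] j6 0.32 t 4.275
shift share [0.3676 0.0775 0.5979]
turn share [ 0.0001  0.0001 -0.0116]
```

>>> carry_out(motion="0.09 0.018 0.05 0 0 0 0.4;0.09 0.018 0.05 0 0 0 0.4;0.09 0.018 0.05 0 0 0 0.4;0.096 0.018 0.05 0 0 0 0.4;0 0 0.2 0 0 0 0.4;0 0 0.15 0 0 0 0.4;0 0 0.11 0 0 0 0.4;0 0 0.1 0 0 0 0.4;0 0 0.1 0 0 0 0.4;0 0 0 0 0 0 0.4;0 0 0 0 0 0 0.4")

```text
time: 5.65
tool_pos: [0.5493, 0.1831, 0.0979]
ee_rot: [3.141, -0.0, 1.367]
wrist_force: [-0.0, -0.1, 0.9]
width: 0.0378
finger_force: 0.0
```

```bash
python3 -c "
from h import *
plan([.549,.1817,.098],1.39)
s=snap('wrist','w2');b=snap('top','t2')
c=s['pixels'][200:440,160:480]
cv2.imwrite('pics/w2c.png',cv2.resize(c,(640,480))[:,:,::-1])
print(proj(s,[.549,.1817,.128]))
"
```

```text
p [0.5493 0.1831 0.0979] rpy [ 3.141 -0.     1.367] w 0.0378 ff 0.0 F [-0.  -0.1  0.9] j6 0.43 t 5.65
shift share [-0.0071  0.0002 -0.0003]
turn share [ 0.0004 -0.0001 -0.0112]
[316.51554023 327.11689189]
```

View pics/w2c.png

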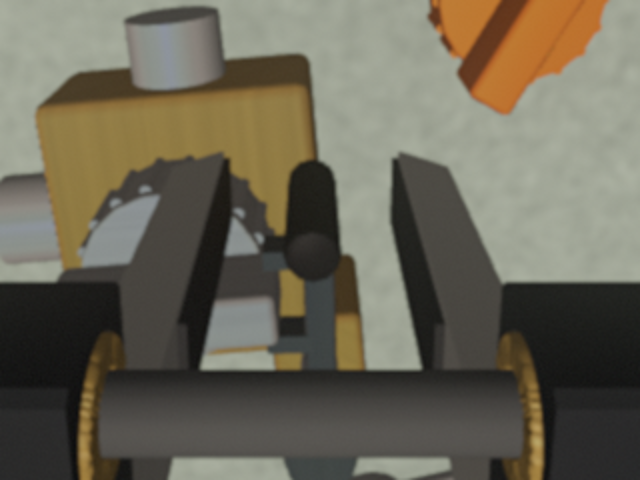

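The peg stands between the open fingers at crop (312,255), so I can close on it.

>>> carry_out(motion="0 0 0 0 0 -0.015 0.4;0 0 0 0 0 0 0;0 0 0 0 0 0 0;0 0 0 0 0 0 0;0 0 0 0 0 0 0;0 0 0 0 0 0 0;0 0 0 0 0 0 0")

```text
time: 6.62
tool_pos: [0.5489, 0.1824, 0.0975]
ee_rot: [3.141, 0.0, 1.397]
wrist_force: [-0.1, -0.1, 0.3]
width: 0.0117
finger_force: 30.0
```

>>> carry_out(motion="-0.0033 0.0515 0 0 0 0.0616 0;-0.0033 0.0515 0 0 0 0.0616 0;-0.0033 0.0515 0 0 0 0.0616 0;-0.0033 0.0515 0 0 0 0.0616 0;0 0 0 0 0 0 0")

```text
time: 7.25
tool_pos: [0.5867, 0.1652, 0.0976]
ee_rot: [3.141, -0.001, 0.882]
wrist_force: [1.7, 0.8, 0.5]
width: 0.0113
finger_force: 30.0
```

```bash
python3 -c "
from h import *
plan([.535,.103,.098],.87)
o=readout.get_obs();print(np.linalg.norm(o['tool_pos'][:2]-[.5357,.1031]),np.arctan2(*(o['tool_pos'][:2]-[.5357,.1031])[::-1]))
"
```

```text
p [0.5867 0.1652 0.0976] rpy [ 3.141e+00 -1.000e-03  8.820e-01] w 0.0113 ff 30.00049352645874 F [1.7 0.8 0.5] j6 0.87 t 7.25
shift share [-0.4046 -0.0019 -0.0026]
turn share [ 0.0004 -0.0004  0.0058]
0.08040486281255883 0.8833559567346336
```

Good; continue the arc.

>>> carry_out(motion="-0.0033 0.0515 0 0 0 0.0616 0;-0.0033 0.0515 0 0 0 0.0616 0;-0.0033 0.0515 0 0 0 0.0616 0;-0.0033 0.0515 0 0 0 0.0616 0;-0.0033 0.0515 0 0 0 0.0616 0;-0.0033 0.0515 0 0 0 0.0616 0;-0.0033 0.0515 0 0 0 0.0616 0;-0.0033 0.0515 0 0 0 0.0616 0;0 0 0 0 0 0 0;0 0 0 0 0 0 0")

```text
time: 8.5
tool_pos: [0.6157, 0.0908, 0.0976]
ee_rot: [3.141, -0.004, -0.149]
wrist_force: [5.4, -1.9, -1.6]
width: 0.0112
finger_force: 30.0
```

```bash
python3 -c "
from h import *
plan([.5043,.1549,.2],-.11)
o=readout.get_obs();print(np.linalg.norm(o['tool_pos'][:2]-[.5357,.1031]),np.arctan2(*(o['tool_pos'][:2]-[.5357,.1031])[::-1]))
"
```

```text
p [0.6157 0.0908 0.0976] rpy [ 3.141 -0.004 -0.149] w 0.0112 ff 29.9994894862175 F [ 5.4 -1.9 -1.6] j6 1.78 t 8.5
shift share [-0.5964 -0.234  -0.5146]
turn share [ 0.0005 -0.0021 -0.0185]
0.08098978909044917 -0.15280510256851348
```

>>> carry_out(motion="0 0 0 0 0 0 0.35;0 0 0 0 0 0 0.35;0 0 0 0 0 0 0.35;0 0 0 0 0 0 0.35;0 0 -0.2 0 0 0 0.35;0 0 -0.3 0 0 0 0.35;-0.15 -0.058 0 0 0 0 0.35;-0.15 -0.058 0 0 0 0 0.35;-0.15 -0.058 0 0 0 -0.0185 0.35;-0.146 -0.058 0 0 0 0 0.35;0 0 0 0 0 0 0.35;0 0 0 0 0 0 0.35")

```text
time: 10.0
tool_pos: [0.5033, 0.1541, 0.1976]
ee_rot: [3.141, -0.001, -0.112]
wrist_force: [-0.2, -0.2, 0.3]
width: 0.0327
finger_force: 0.0
```

```bash
python3 -c "
from h import *
plan([.5043,.1549,.077],-.11)
s=snap('wrist','w3');b=snap('top','t3')
for X in ([.5043,.1549,.099],[.534,.1516,.099],[.4745,.158,.099],[.615,.091,.128]): print(proj(s,X),proj(b,X))
c=cv2.resize(b['pixels'][225:315,205:295],(480,480),interpolation=2)
cv2.imwrite('pics/w3c.png',cv2.resize(np.hstack([s['pixels'],c]),(800,343))[:,:,::-1])
"
```

```text
p [0.5033 0.1541 0.1976] rpy [ 3.141e+00 -1.000e-03 -1.120e-01] w 0.0327 ff 0.0 F [-0.2 -0.2  0.3] j6 1.87 t 10.0
shift share [ 0.004  -0.0049  0.6032]
turn share [ 0.0002 -0.0005 -0.001 ]
[313.4871255  237.26437746] [247.94010345 275.93492376]
[313.38249748 195.10081186] [248.23347285 263.2409315 ]
[313.87678887 277.29164435] [247.73367626 288.77879762]
[404.37701395  48.71399054] [269.74641298 224.21333961]
```

View pics/w3c.png

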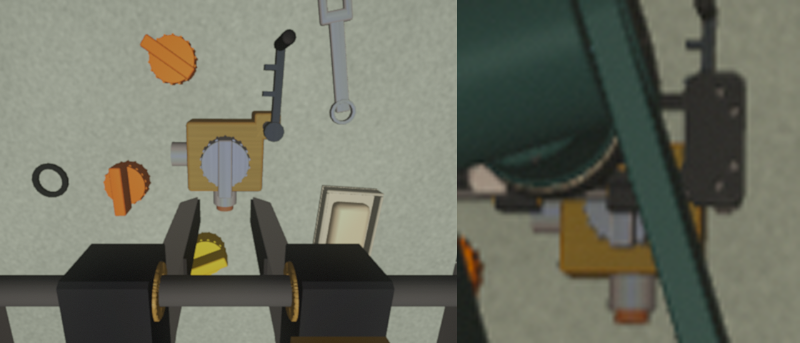

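The lever is open, with the peg at crop (286,38), and the bar is at u≈226 and upright in the crop. I'll measure the bar's edges more exactly.

```bash
python3 -c "
from h import *
s=load('w3');g=cv2.cvtColor(s['pixels'],cv2.COLOR_RGB2GRAY)
for v in range(200,285,12): print(v,g[v,292:344:1])
"
```

```text
200 [ 98  84  72  61  61  69  83 101 118 131 139 140 132 119 123 134 139 138
 138 136 136 137 138 140 142 141 140 140 140 139 138 132 120 124 139 143
 135 123 108  91  75  63  58  64  74  84 101 116 121 122 121 122]
212 [141 140 142 143 143 141 141 139 140 141 141 140 131 118 122 133 138 139
 137 137 136 136 138 139 139 141 140 140 140 139 138 130 117 124 139 142
 142 140 139 141 142 140 140 140 139 141 140 142 142 143 137 123]
224 [140 140 142 143 143 141 140 140 141 141 142 142 131 118 122 133 139 139
 137 137 136 136 136 138 140 140 140 140 140 139 138 131 117 121 139 143
 141 140 140 140 141 141 140 139 140 140 141 142 143 141 140 137]
236 [140 140 141 143 143 142 141 140 141 141 141 140 131 118 122 133 139 138
 138 137 136 136 138 139 140 141 141 142 140 140 138 131 119 125 140 142
 141 141 139 141 142 141 139 139 140 141 141 143 142 141 138 137]
248 [141 140 141 143 143 143 141 142 142 142 142 140 129 119 122 133 139 139
 138 137 136 137 138 139 140 141 141 142 141 140 139 131 117 125 140 143
 141 140 139 140 140 140 139 139 139 140 141 141 134 127 120 117]
260 [121 121 121 121 121 120 120 119 120 123 131 133 122 112 122 134 139 140
 138 137 137 137 138 139 141 142 142 142 142 141 138 129 120 123 133 132
 125 120 119 119 119 119 119 120 119 121 120 120 120 119 120 121]
272 [160 159 159 159 159 157 136 104  98 108 117 121 116 112 121 134 141 140
 139 137 138 138 138 139 141 142 143 142 142 141 138 127 115 120 124 121
 113 103 107 135 154 157 157 158 157 156 155 153 151 152 154 155]
284 [161 161 160 159 160 160 147 118 103 106 114 121 130 133 134 134 133 135
 139 141 141 140 140 140 140 139 140 141 140 138 136 134 132 129 125 120
 110 106 120 144 156 156 155 155 155 155 156 157 157 158 157 157]
```

>>> carry_out(motion="0.004 0 0.2 0 0 0 0.35;0 0 0.2 0 0 0 0.35;0 0 0.1 0 0 0 0.35;0 0 0.1 0 0 0 0.35;0 0 0 0 0 0 0;0 0 0 0 0 0 0;0 0 0 0 0 0 0;0 0 0 0 0 0 0;0 0 0 0 0 0 0;0 0 0 0 0 0 0")

```text
time: 11.35
tool_pos: [0.5042, 0.1542, 0.0783]
ee_rot: [-3.141, -0.002, -0.112]
wrist_force: [-0.3, -0.5, 2.8]
width: 0.014
finger_force: 30.0
```

>>> carry_out(motion="0 0 0 0 0 -0.025 0;0 0 0 0 0 -0.025 0;0 0 0 0 0 -0.025 0;0 0 0 0 0 -0.025 0;0 0 0 0 0 0 0")

```text
time: 11.98
tool_pos: [0.504, 0.1541, 0.0783]
ee_rot: [3.141, -0.001, 0.095]
wrist_force: [-0.2, -0.6, 4.0]
width: 0.0142
finger_force: 31.5
```

```bash
python3 -c "
from h import *
plan([.5043,.1549,.077],-.11+.2)
print(readout.get_obs()['wrist_torque'])"
```

```text
p [0.504  0.1541 0.0783] rpy [ 3.141e+00 -1.000e-03  9.500e-02] w 0.0142 ff 31.538345237786416 F [-0.2 -0.6  4. ] j6 1.66 t 11.975
shift share [ 0.0019 -0.0038  0.0063]
turn share [ 0.     -0.0006  0.0025]
[-0.16998393 -0.07272371 -0.70378736]
```

The counter-clockwise turn meets a hard stop (0.7 N m), so I'll try clockwise.

>>> carry_out(motion="0 0 0 0 0 0.025 0;0 0 0 0 0 0.025 0;0 0 0 0 0 0.025 0;0 0 0 0 0 0.025 0;0 0 0 0 0 0.048 0;0 0 0 0 0 0.048 0;0 0 0 0 0 0.048 0;0 0 0 0 0 0.048 0;0 0 0 0 0 0 0")

```text
time: 13.1
tool_pos: [0.504, 0.1545, 0.0783]
ee_rot: [-3.141, -0.001, -0.513]
wrist_force: [0.1, -0.2, 4.5]
width: 0.0139
finger_force: 30.0
```

```bash
python3 -c "
from h import *
plan([.5043,.1549,.077],-.11-.4)
print(readout.get_obs()['wrist_torque'])"
```

```text
p [0.504  0.1545 0.0783] rpy [-3.141e+00 -1.000e-03 -5.130e-01] w 0.0139 ff 30.000467598438263 F [ 0.1 -0.2  4.5] j6 2.27 t 13.1
shift share [ 0.0006 -0.0025  0.0064]
turn share [-0.0005 -0.0005 -0.0014]
[ 0.01170445 -0.00195511 -0.04099102]
```

Clockwise turns freely (left-hand thread). I'll regrip half a turn round to stay within joint 6's range.

>>> carry_out(motion="0 0 0 0 0 0 0.35;0 0 0 0 0 0 0.35;0 0 0 0 0 0 0.35;0 0 -0.15 0 0 0 0.35;0 0 -0.15 0 0 0 0.35;0 0 0 0 0 -0.075 0.35;0 0 0 0 0 -0.075 0.35;0 0 0 0 0 -0.075 0.35;0 0 0 0 0 -0.075 0.35;0 0 0 0 0 -0.075 0.35;0 0 0 0 0 -0.075 0.35;0 0 0 0 0 -0.075 0.35")

```text
time: 14.6
tool_pos: [0.5032, 0.1542, 0.137]
ee_rot: [-3.141, 0.001, 0.591]
wrist_force: [0.6, -0.6, -0.5]
width: 0.0329
finger_force: 0.0
```

>>> carry_out(motion="0 0 0 0 0 -0.075 0.35;0 0 0 0 0 -0.075 0.35;0 0 0 0 0 -0.075 0.35;0 0 0 0 0 -0.075 0.35;0 0 0 0 0 -0.075 0.35;0 0 0 0 0 -0.075 0.35;0 0 0 0 0 -0.075 0.35;0 0 0 0 0 -0.075 0.35;0 0 0 0 0 -0.075 0.35;0 0 0 0 0 -0.075 0.35;0 0 0 0 0 -0.075 0.35;0 0 0 0 0 -0.075 0.35")

```text
time: 16.1
tool_pos: [0.5033, 0.1542, 0.137]
ee_rot: [-3.141, -0.001, 2.476]
wrist_force: [-0.4, 0.0, -0.8]
width: 0.0329
finger_force: 0.0
```

>>> carry_out(motion="0 0 0 0 0 -0.075 0.35;0 0 0 0 0 0 0.35;0 0 0 0 0 0 0.35")

```text
time: 16.48
tool_pos: [0.5034, 0.1543, 0.1373]
ee_rot: [-3.141, -0.0, 2.625]
wrist_force: [0.3, 0.9, 0.0]
width: 0.0332
finger_force: 0.0
```

```bash
python3 -c "
from h import *
plan([.504,.1545,.078],-.513+np.pi)
s=snap('wrist','w4');
y=-.513
for r in(-.03,0,.03): print(proj(s,[.5042+r*np.cos(y),.1545+r*np.sin(y),.099]))
cv2.imwrite('pics/w4c.png',s['pixels'][:,:,::-1])
"
```

```text
p [0.5034 0.1543 0.1373] rpy [-3.141 -0.     2.625] w 0.0332 ff 0.0 F [0.3 0.9 0. ] j6 -0.87 t 16.475
shift share [-0.0021  0.0026  0.2963]
turn share [-0.0001 -0.0001 -0.0015]
[316.69310208 217.27230951]
[316.81067342 269.42777935]
[316.9204452  318.12331013]
```

View pics/w4c.png

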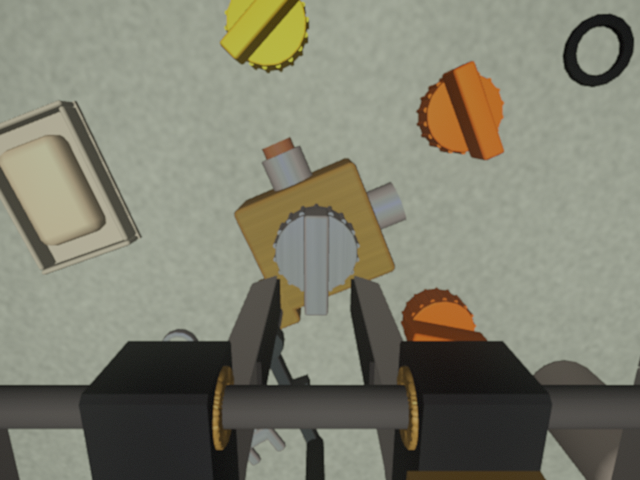

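The bar stands upright at u≈316, rows 207–315, centred between the fingers. I'll descend, regrip and turn one more radian.

>>> carry_out(motion="0 0 0.15 0 0 0 0.35;0 0 0.1 0 0 0 0.35;0 0 0.046 0 0 0 0.35;0 0 0 0 0 0 0;0 0 0 0 0 0 0;0 0 0 0 0 0 0;0 0 0 0 0 0 0;0 0 0 0 0 0 0;0 0 0 0 0 0 0")

```text
time: 17.65
tool_pos: [0.5043, 0.1544, 0.0794]
ee_rot: [3.14, 0.002, 2.627]
wrist_force: [-0.3, -0.1, 5.1]
width: 0.0137
finger_force: 30.0
```

>>> carry_out(motion="0 0 0 0 0 0.048 0;0 0 0 0 0 0.048 0;0 0 0 0 0 0.048 0;0 0 0 0 0 0.048 0;0 0 0 0 0 0.048 0;0 0 0 0 0 0.048 0;0 0 0 0 0 0.048 0;0 0 0 0 0 0.048 0;0 0 0 0 0 0.048 0;0 0 0 0 0 0.048 0;0 0 0 0 0 0 0")

```text
time: 19.02
tool_pos: [0.5042, 0.1543, 0.0794]
ee_rot: [3.14, -0.0, 1.621]
wrist_force: [0.0, -0.2, 6.3]
width: 0.0135
finger_force: 30.0
```

>>> carry_out(motion="0 0 -0.01 0 0 0 0;0 0 -0.02 0 0 0 0;0 0 -0.02 0 0 0 0;0 0 0 0 0 0 0")

```text
time: 19.52
tool_pos: [0.5033, 0.1542, 0.0884]
ee_rot: [-3.141, 0.0, 1.622]
wrist_force: [-0.0, -0.6, -1.4]
width: 0.0138
finger_force: 30.0
```

```bash
python3 -c "
from h import *
plan([.504,.1545,.178],-.11-1.4+np.pi)
print(readout.get_obs()['wrist_torque'])"
```

```text
p [0.5033 0.1542 0.0884] rpy [-3.141  0.     1.622] w 0.0138 ff 29.999356269836426 F [-0.  -0.6 -1.4] j6 0.14 t 19.525
shift share [ 0.0013  0.0034 -0.4482]
turn share [-0.0003  0.0001 -0.0045]
[-0.15944495 -0.17327882  0.01376262]
```

>>> carry_out(motion="0 0.003 -0.09 0 0 0 0;0 0 -0.09 0 0 0 0;0 0 -0.09 0 0 0 0;0 0 -0.09 0 0 0 0;0 0 -0.07 0 0 0 0;0 0 -0.025 0 0 0 0;0 0 0 0 0 0 0;0 0 0 0 0 0 0;0 0 0 0 0 0 0;0 0 0 0 0 0 0")

```text
time: 20.78
tool_pos: [0.5039, 0.1542, 0.1788]
ee_rot: [-3.141, 0.0, 1.622]
wrist_force: [0.5, 0.1, -2.1]
width: 0.014
finger_force: 30.0
```

```bash
python3 -c "
from h import *
plan([.504,.1545,.179],-.11-1.4+np.pi)
s=snap('scene','s5')
c=cv2.resize(s['pixels'][190:370,300:480],(560,560),interpolation=2)
cv2.imwrite('pics/s5c.png',c[:,:,::-1])
"
```

```text
p [0.5039 0.1542 0.1788] rpy [-3.141  0.     1.622] w 0.014 ff 29.998907446861267 F [ 0.5  0.1 -2.1] j6 0.14 t 20.775
shift share [ 0.0012  0.0008 -0.0012]
turn share [-0.0004  0.0001 -0.0045]
```

View pics/s5c.png

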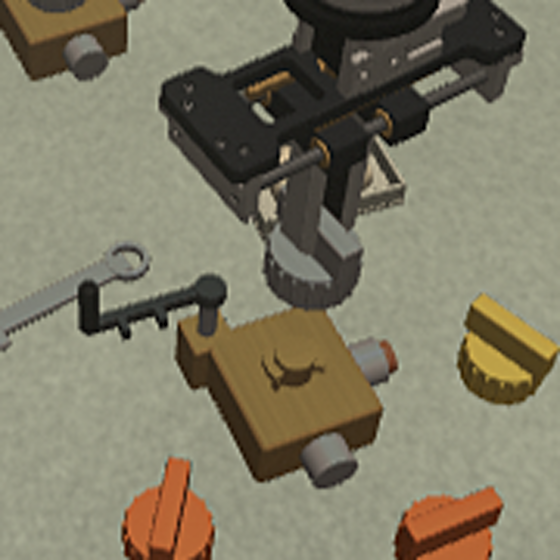

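The picture shows the cap held level at crop (312,265), above its bare seat at (293,368). The lever is open, with its peg at (90,300), and nothing else has moved.

```bash
python3 -c "
from h import *
print(robot.close_job())"
```

```text
the job is handed in; nothing more can be done
None
```

The left valve's lever is open (about 1.6 rad), and its cap, which has a left-hand thread, was loosened clockwise and is held still and level about 10 cm above its seat; I saw nothing else moved, and the job is handed in.

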